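# Reset the grinder, fit its bayonet lid and hold it at the pulse position

## Robot

A 6-joint arm with a two-finger parallel gripper is mounted at the origin on a cart in front of the work surface, level with it; the furniture and walls round the work are solid. World frame = base frame: x ahead of the robot, y to its left, z up, the work surface at z = 0. Lengths are in mm, angles in rad, forces in N, time in s.
With the tool pointing down it reaches from about 350 to 875 mm from the base axis. Payload 4.2 kg.
Tool frame: the origin (TCP) lies between the finger pads; the fingertips stand 8 mm ahead of it and the grasp point (between the pads) lies 11 mm behind it (r.tips_ahead is the z of the fingertips in the tool frame, in mm); z points along the fingers, y is the direction in which the jaws open and shut (so a half turn about z gives the same grasp; the last joint's range is limited). The gripper opens to 85 mm and grips with 20 to 120 N. Pads are 22 mm wide; open, the fingers measure 114 mm over their backs; the gripper's body (76 mm by 85 mm) begins 54 mm behind the grasp point. The pads swing forward as they close: fully open they stand 13 mm farther back than shut.
Start: joints at [1.391, 0.385, 0.008, 0, -1.194, -0.259], TCP at [265.5, 565.782, 206.512] pointing down, gripper open.
Joint ranges: [-3.14, 3.14], [-1.21, 2.06], [-1.07, 1.41], [-3.16, 2.05], [-2.99, -0.16], [-3.1, 3.1]. Speed limits (rad/s): [2.79, 2.79, 3.14, 3.14, 3.14, 3.14].

## Interface

Orientations are given as a rotation vector (axis times angle).
In Python, from bench import r gives the robot as it stands. The module is installed in compiled form; this text tells all that it offers.
- The arm moves only by the tool jog_arm, never from a script. Its arguments are lists of equal length, an entry for each row: "translation": the shift along the tool's x, y, z in cm, a list of three; "turn": the turn, a rotation vector about the tool's x, y, z in degrees, a list of three. A call has 1 to 8 rows; each row is the pose to reach, as a shift and turn from the pose commanded when the call began, along the tool's axes at that moment; what a row does not reach only later rows make up. A row lasts 1/10 s, in which the tool goes at most 50 mm and 8.59 degrees, less where a joint would pass 70% of its speed; a pose out of reach is approached as far as the arm can. A call with a gripper value outside its range is refused whole. "grip" is the opening in per cent of the stroke, from 0 (shut) to 100 (fully open), set as the call begins (left out, the last holds). The fingers move at their own pace and stop on an object; "newtons" is the grip in N (left out, the last holds). Time passes only in rows, so rows that repeat a pose let the fingers close. It gives the time, the measured TCP pose, the force and the opening at its end, in the units of the state.
- r.state(): the state, without advancing time (a new reading comes with each control period).
- r.read_camera(name): name is "scene" or "top" or "wrist"; returns a dict with "frame" (480x640x3 uint8, red, green, blue), "mtx" (3x3 intrinsics, pixels), "rvec" (rotation vector, rad) and "tvec" (3), from world to camera coordinates, as OpenCV has them. Camera axes: x right, y down, z forward; pixel columns grow to the right and rows downward; lengths in mm; the calibration is good to about 2 mm. The wrist camera is an equidistant fisheye: a pixel r from the principal point sees the ray r / f radians off the axis. A picture is of the moment at which its call begins. There is no depth.
- r.finish_job(): hands the job in, once; it reports no verdict.
The state is a dict: "clock": time; "joint_pos": joint angles; "qd": joint speeds; "joint_efforts": joint torques, N m; "tcp_pos": TCP position; "orientation": TCP orientation; "wrist_force": force on the tool from outside, world axes, zero at the start; "moment": the same for the moment, N m; "width": finger opening in mm.
Only numpy, scipy, OpenCV 4.12 (cv2) and the standard library are available. Lean on these libraries where they do the work, as an engineer would, in place of code of your own. Each camera call takes 0.05 s, during which the arm holds its last target.

## Task

Press the small grinder's reset paddle all the way down to its stop, then put the loose lid into the grinder's collar, lugs through the two notches until the flange lies on the collar, and twist it clockwise, against the spring, half-way to the lock: an eighth of a turn (45 degrees), to where the grip bar points at the long single ticks on the collar. Never twist it on into the lock click. Finish while still gripping the lid and holding it at that half-way position (it springs back if released), and leave the other things on the worktop where they are.

Things in the scene. Friction and masses are not known exactly. Their poses are not given: they have to be found in the camera images.
- grinder: Squat fixed steel grinder, 126 mm across, 70 mm high, a black paddle at its front, which faces left or half left (seen from the robot). Origin: centre of its underside; z up; -x is the front (paddle side); the collar's two entry notches lie on +y and -y. Black ticks on the collar: long single ones 45 degrees clockwise of the notches (half-way), double ones at 90 degrees (lock).
- socket (a point): Centre of the collar's mouth, level with its top face, 70 mm above the worktop. Collar: outside 110 mm, bore 72 mm, lip 5 mm thick with two notches 22 mm wide reaching 48 mm from the axis; under the lip a track 13 mm high where the lugs turn, clockwise seen from above only. From about 62 degrees of twist the lugs ride up sprung pins and click over them into the lock.
- paddle_pad (a point): Point to press, on top of the paddle's ribbed end plate (50 mm wide, 48 to 78 mm out from the hinge, 6 mm thick), 60 mm out from the hinge. The hinge lies along the grinder's y, 66 mm in front of the grinder's axis, 36 mm above the worktop. The point is about 57 mm above the worktop at rest, 39 mm at the stop.
- paddle_arm (a joint): Angle of the reset paddle: 0 at rest, tip raised; 0.30 rad at its stop, where it is level; it springs back. About 2 N at the pad to start and 5 N at the stop.
- lid: The loose lid, about 0.14 kg, standing upright: black plug 66 mm across, 14 mm long, two lugs at its foot on +y and -y (13 mm wide, 6 mm high, reaching 41 mm from the axis); steel flange 92 mm across, 14 to 20 mm up; black grip bar 16 mm thick (x), 76 mm long (y), 20 to 49 mm up, in line with the lugs. Origin: centre of its underside; z up. Same after half a turn.
- lid_bar (a point): Grasp point in the middle of the lid's grip bar, on the lid's axis, 37 mm above its origin, 12 mm below the bar's top. When fitted (flange on collar, lid's origin 14 mm below the collar's top) it is 23 mm above the collar's top.
- switch_ring (a joint): Angle of the sprung ring in the collar's track that the lid's lugs push: 0 at rest, grows clockwise as the lid is twisted; reads about 0.13 rad less than the lid's twist from the notches. Its spring turns the lid back with about 0.04 N m at first and 0.1 N m at half-way.
- mug_blue: Bystander: blue mug, 94 mm high, at the left. Origin: centre of its underside. Leave it alone.
- cup_white: Bystander: white cup, 62 mm high, at the back. Origin: centre of its underside. Leave it alone.
- jug: Bystander: white jug, 119 mm high, at the back, to the right of the cup. Origin: centre of its underside. Leave it alone.
- teaspoon: Bystander: steel teaspoon, 130 mm long, lying flat. Origin: centre of its underside. Leave it alone.
- beaker: Bystander: clear beaker, 86 mm high, at the back left. Origin: centre of its underside. Leave it alone.
Mind the look-alikes: they are no part of the job. Leave any turquoise look-alike of the lid alone.

How it is judged (in metres and radians):
On the way, in this order (a step that is already met when the one before it is completed fails the run):
1. the reset paddle is pressed down to its stop (value of joint paddle_arm above 0.265 rad), for 0.1 s.
2. the lid is in the collar, its lugs through the notches and its flange on the collar, not yet twisted (z of lid in the frame of grinder between 0.049 and 0.06 m and horizontal distance between lid_bar and socket below 0.006 m and angle between lid's own z axis and vertical below 0.08 rad and angle between the y axis of lid and the y axis of grinder, either way round below 0.25 rad), for 0.1 s.
At the end, for the whole second after the job is handed in: Lid in the collar (flange within 4 mm of it, axis within 6 mm, level within 4.5 degrees), twisted clockwise 45 degrees, give or take 10, sprung ring pushed along, still gripped (over 2 N) and at rest; mug, cup, jug, teaspoon and beaker within 30 mm of their start (z of lid in the frame of grinder between 0.049 and 0.06 m and horizontal distance between lid_bar and socket below 0.006 m and angle between lid's own z axis and vertical below 0.08 rad and angle between the y axis of lid and the y axis of grinder, either way round between 0.61 and 0.96 rad and value of joint switch_ring above 0.42 rad and contact force between the fingers and lid above 2 N and linear speed of lid below 0.02 m/s and distance of each of mug_blue, cup_white, jug, teaspoon, beaker from where it was at the start of the episode below 0.03 m); the arm keeps its last pose, push and grip.
It fails at once if the lid is twisted on towards the lock, past about 68 degrees (value of joint switch_ring above 1.06 rad).
It fails at once if a bystander (blue mug, white cup, jug, teaspoon, beaker) is pushed more than 30 mm (distance of any of mug_blue, cup_white, jug, teaspoon, beaker from where it was at the start of the episode above 0.03 m).
It also fails if it takes over 54 s, if anything falls off the work surface, if the arm or the gripper's body presses on something with over 40 N, if the wrist force passes 120 N, or if a joint passes its speed limit or range.

## Working session

There is one attempt and no reset: what is moved stays moved. The work goes in short steps, Python scripts to look and compute and a tool call to move; the robot and the scene stay as the last step left them, time stands still between calls to the robot, and variables do not carry over. Pictures are saved under pics/ and viewed, and the job is handed in when it is done.

Besides the shell and the picture viewer there is one more tool, called as name(argument=value, ...) on one line, values as JSON. jog_arm: Moves the arm, as the interface text tells. Its arguments: {"type":"object","properties":{"translation":{"type":"array","items":{"type":"array","items":{"type":"number"}}},"turn":{"type":"array","items":{"type":"array","items":{"type":"number"}}},"grip":{"type":"number"},"newtons":{"type":"number"}},"required":["translation","turn"]}

```bash
mkdir -p pics; python3 - <<'E'
from bench import r
import cv2,json,numpy as np
print(r.state(), r.tips_ahead)
for n in ("scene","top","wrist"):
    d=r.read_camera(n); cv2.imwrite(f"pics/{n}0.png",d["frame"][...,::-1]); 
    print(n,d["mtx"].tolist(),d["rvec"],d["tvec"])
    np.savez(f"{n}0.npz",**d)
E
```

```text
{'clock': 0.0, 'joint_pos': array([ 1.39057462e+00,  3.85561626e-01,  6.59553344e-03, -5.09140816e-04,
       -1.19399071e+00, -2.58631885e-01]), 'qd': array([ 2.33111735e-05, -1.35243091e-04,  5.01055428e-04,  3.92551337e-04,
        7.69903681e-04,  3.88421742e-04]), 'joint_efforts': array([-3.52696516e-04, -3.92289984e+01,  1.88401884e+01,  4.18633282e+00,
       -4.67157253e-03, -1.46825101e-05]), 'tcp_pos': array([265.25427157, 565.20060147, 205.4052241 ]), 'orientation': array([ 3.06407533e+00, -6.83644941e-01, -6.09322841e-04]), 'wrist_force': array([ 0.47021542, -0.58971997,  0.01547914]), 'moment': array([-0.0096219 ,  0.00987099,  0.02326142]), 'width': 85.49054152698359} 8.0
scene [[585.8773208729874, 0.0, 326.0813509512906], [0.0, 585.8773208729874, 251.17361294979793], [0.0, 0.0, 1.0]] [ 1.99885994 -0.72354064  0.40992969] [-429.10216666  286.08094178 1084.84425728]
top [[505.37403418781315, 0.0, 313.7564094912339], [0.0, 505.37403418781315, 232.21769323909186], [0.0, 0.0, 1.0]] [ 2.13865579 -2.13004276  0.23839847] [  60.47488253  607.75962564 1203.99899968]
wrist [[371.64829954431775, 0.0, 319.28262039572536], [0.0, 371.64829954431775, 237.67229931090466], [0.0, 0.0, 1.0]] [-1.58754619  2.49996693  0.36570929] [623.88118481 -38.45616655 378.78752041]
```

View pics/scene0.png

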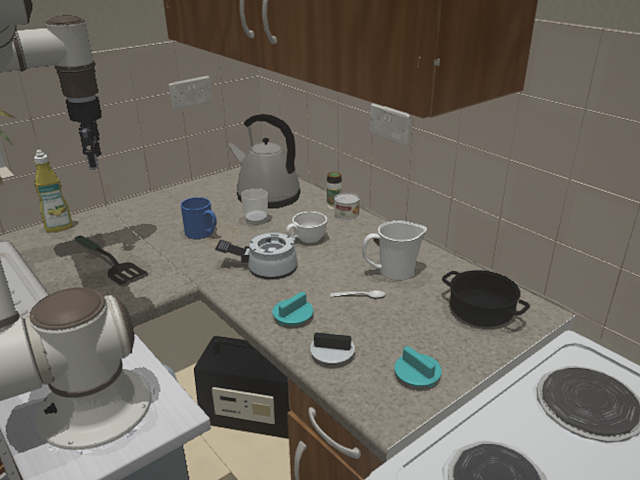

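View pics/top0.png

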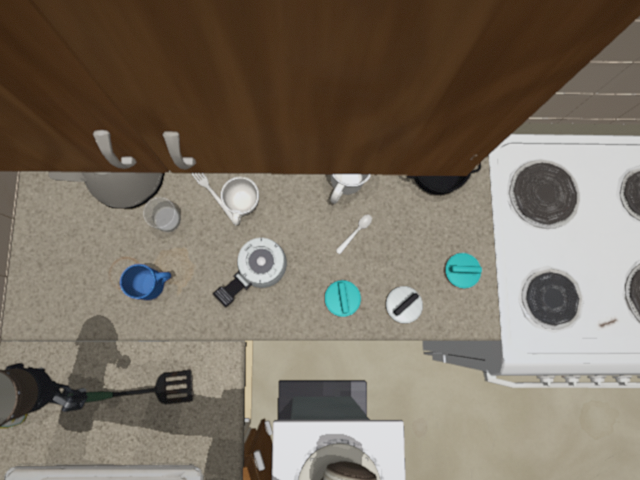

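View pics/wrist0.png

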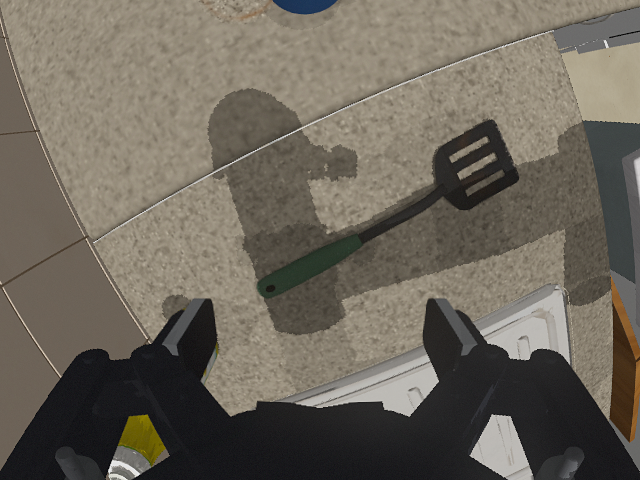

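Candidates for the lid (top view): steel flange with black bar at (404,304); turquoise look-alikes at (342,298) and (463,270). The steel/black one at (404,304) fits the description. Crop to check.

```bash
python3 - <<'E'
import cv2,numpy as np
t=cv2.imread("pics/top0.png"); s=cv2.imread("pics/scene0.png")
R=lambda im,x,y,w,h,k: cv2.resize(im[y:y+h,x:x+w],None,fx=k,fy=k,interpolation=cv2.INTER_CUBIC)
a=R(t,205,225,100,100,6); cv2.imwrite("pics/cg.png",a)
b=R(t,375,275,60,60,6); c=R(s,300,320,60,60,6)
cv2.imwrite("pics/cl.png",np.hstack([b,c]))
cv2.imwrite("pics/cgs.png",R(s,205,220,110,70,7))
E
```

```text
(no output)
```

View pics/cg.png

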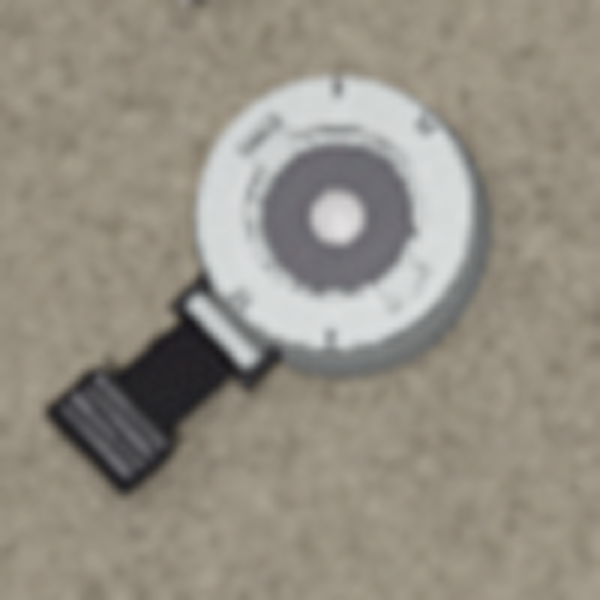

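View pics/cl.png

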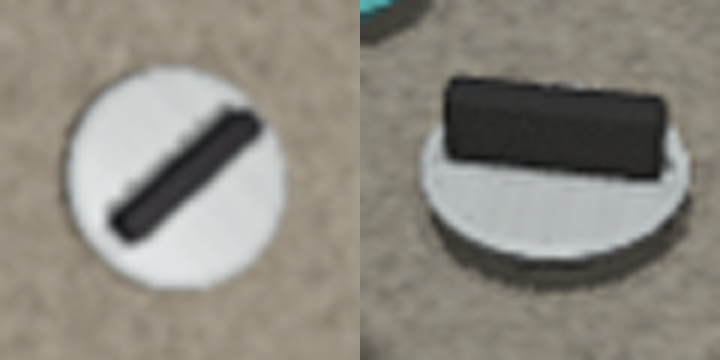

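View pics/cgs.png

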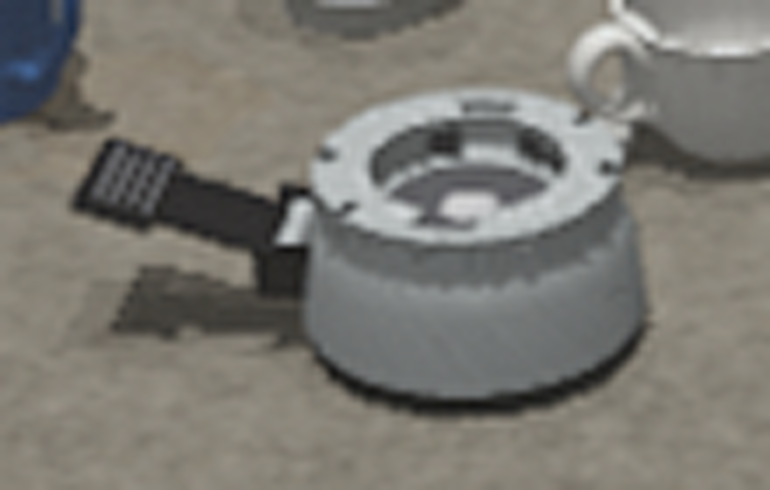

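```bash
cat > h.py <<'E'
import numpy as np,cv2
from scipy.spatial.transform import Rotation as R
def load(n): return dict(np.load(n))
def bp(d,uv,z):
    M=R.from_rotvec(d["rvec"].ravel()).as_matrix(); C=-M.T@d["tvec"].ravel()
    uv=np.atleast_2d(np.asarray(uv,float)); K=d["mtx"]
    x=np.c_[(uv-K[:2,2])/np.array([K[0,0],K[1,1]]),np.ones(len(uv))]@M
    return C+x*((z-C[2])/x[:,2])[:,None]
def bpw(d,uv,z):  # fisheye
    M=R.from_rotvec(d["rvec"].ravel()).as_matrix(); C=-M.T@d["tvec"].ravel()
    K=d["mtx"]; p=(np.atleast_2d(np.asarray(uv,float))-K[:2,2])/K[0,0]
    th=np.linalg.norm(p,axis=1); x=np.c_[p/th[:,None]*np.sin(th)[:,None],np.cos(th)]@M
    return C+x*((z-C[2])/x[:,2])[:,None]
def pj(d,P):
    return cv2.projectPoints(np.atleast_2d(P).astype(float),d["rvec"],d["tvec"],d["mtx"],None)[0][:,0]
def pjw(d,P):
    return cv2.fisheye.projectPoints(np.atleast_2d(P).astype(float)[:,None],d["rvec"].reshape(3,1),d["tvec"].reshape(3,1),d["mtx"],np.zeros(4))[0][:,0]
E
python3 - <<'E'
from h import *
np.set_printoptions(precision=1,suppress=True)
t=load("top0.npz"); s=load("scene0.npz")
f=lambda p,o,k:(np.array(p)+.5)/k-.5+o
g=f([[336,212],[337,86],[331,340],[427,122],[240,300],[262,133],[408,290]],[205,225],6)
G=bp(t,g,70); print("grinder",G)
for i,j in((1,2),(3,4),(5,6)):
    v=G[i]-G[j]; print(np.degrees(np.arctan2(v[1],v[0])),(G[i]+G[j])/2,np.hypot(*v[:2]))
p=bp(t,f([[112,430],[50,410],[98,372],[175,440],[127,490]],[205,225],6),57); print("pad",p)
v=p[0]-G[0]; print(np.degrees(np.arctan2(v[1],v[0])),np.hypot(*v[:2]))
L=bp(t,f([[176,178]],[375,275],6),20); B=bp(t,f([[120,228],[248,118]],[375,275],6),49)
print("lid",L,B,B.mean(0)); v=B[1]-B[0]; print(np.degrees(np.arctan2(v[1],v[0])),np.hypot(*v[:2]))
# scene check
print("scene grinder", bp(s,f([[470,165]],[205,220],7),70))
print("scene lid",bp(s,f([[556-360,170]],[300,320],6),20))
print("top cam C",bp(t,[[320,240]],0), 'wrist cam')
w=load("wrist0.npz");M=R.from_rotvec(w["rvec"]).as_matrix();print(-M.T@w["tvec"],M)
E
```

```text
grinder [[535.4 192.9  70. ]
 [587.4 193.6  70. ]
 [483.4 193.8  70. ]
 [572.7 156.6  70. ]
 [499.4 230.8  70. ]
 [567.7 223.7  70. ]
 [503.8 163.2  70. ]]
-0.12533949005208558 [535.4 193.7  70. ] 103.98126334103561
-45.35654292684414 [536.  193.7  70. ] 104.28517226707795
43.40531584700517 [535.7 193.4  70. ] 88.03460882497397
pad [[448.  282.2  57. ]
 [455.9 307.4  57. ]
 [471.3 288.7  57. ]
 [444.  256.8  57. ]
 [424.  275.4  57. ]]
134.3875406617219 125.02067448781
lid [[ 431.8 -165.4   20. ]] [[ 410.  -135.7   49. ]
 [ 454.9 -190.    49. ]] [ 432.4 -162.8   49. ]
-50.43856856876719 70.44594665694501
scene grinder [[535.6 186.7  70. ]]
scene lid [[ 428.8 -174.9   20. ]]
top cam C [[598.2  44.9   0. ]] wrist cam
[330.7 534.7 372.6] [[-0.4 -0.9  0. ]
 [-0.9  0.4  0.3]
 [-0.3  0.1 -1. ]]
```

The chosen lid (steel flange, black bar) is at top (404,304). The grinder is at (262,260) with its paddle end at (224,296). Long ticks sit at crop (337,86) and (331,340), so the notch axis is at 44.5° in the world. Next I move above the paddle with the gripper shut.

```bash
cat >> h.py <<'E'
def go(st,target,psi=None):
    """target world mm, psi = heading deg of tool x; prints tool shift cm & turn deg"""
    M=R.from_rotvec(st["orientation"]).as_matrix()
    sh=M.T@(np.array(target)-st["tcp_pos"])/10
    tu=np.zeros(3)
    if psi is not None:
        a=np.radians(psi); T=np.array([[np.cos(a),np.sin(a),0],[np.sin(a),-np.cos(a),0],[0,0,-1]])
        tu=np.degrees(R.from_matrix(M.T@T).as_rotvec())
    print("psi now",np.degrees(np.arctan2(M[1,0],M[0,0])).round(2),"z",M[:,2].round(4),"shift",sh.round(2),"turn",tu.round(2))
E
python3 - <<'E'
from h import *
from bench import r
go(r.state(),[447.3,283.4,130],-25.2)
E
```

```text
psi now -25.15 z [-6.0e-04 -1.5e-03 -1.0e+00] shift [28.45 17.78  7.6 ] turn [ 0.09 -0.01  0.05]
```

jog_arm(translation=[[28.45,17.78,7.6],[28.45,17.78,7.6],[28.45,17.78,7.6],[28.45,17.78,7.6],[28.45,17.78,7.6],[28.45,17.78,7.6],[28.45,17.78,7.6],[28.45,17.78,7.6]], turn=[[0,0,0],[0,0,0],[0,0,0],[0,0,0],[0,0,0],[0,0,0],[0,0,0],[0,0,0]], grip=0, newtons=40)

```text
clock: 0.95
tcp_pos: [448.0, 279.1, 128.7]
orientation: [3.06, -0.693, -0.004]
wrist_force: [-0.4, 0.2, 0.2]
width: -0.2
```

```bash
python3 - <<'E'
from h import *
from bench import r
d=r.read_camera("wrist"); cv2.imwrite("pics/w1.png",d["frame"][...,::-1]); np.savez("w1.npz",**d)
st=r.state(); print(st["clock"],st["tcp_pos"],st["joint_pos"],st["wrist_force"],st["width"])
go(st,[447.3,283.4,130])
# expected points
O=np.array([535.6,193.5,0]);a=np.radians(134.5)
fx=np.array([np.cos(a),np.sin(a),0]); fy=np.array([-fx[1],fx[0],0])
P=[O+[0,0,70],O+fx*126+[0,0,57]]+[O+[0,0,70]+s*fy*48 for s in(1,-1)]
print(pjw(d,P))
E
```

```text
1.0 [447.99002999 281.29843362 129.5289926 ] [ 8.67471041e-01  2.95665580e-01 -3.35606189e-01 -1.98441377e-04
 -9.42016415e-01  2.60200130e-01] [0.6252921  0.71432682 0.15560093] 0.15301611076629035
psi now -25.4 z [-0.0017 -0.0018 -1.    ] shift [-0.15 -0.16 -0.05] turn [0. 0. 0.]Traceback (most recent call last):
  File "<stdin>", line 10, in <module>
  File "h.py", line 17, in pjw
    return cv2.fisheye.projectPoints(np.atleast_2d(P).astype(float)[:,None],d["rvec"].reshape(3,1),d["tvec"].reshape(3,1),d["mtx"],np.zeros(4))[0][:,0]
           ~~~~~~~~~~~~~~~~~~~~~~~~~^^^^^^^^^^^^^^^^^^^^^^^^^^^^^^^^^^^^^^^^^^^^^^^^^^^^^^^^^^^^^^^^^^^^^^^^^^^^^^^^^^^^^^^^^^^^^^^^^^^^^^^^^^^
cv2.error: OpenCV(4.12.0) /io/opencv/modules/calib3d/src/fisheye.cpp:83: error: (-215:Assertion failed) _tvec.getMat().isContinuous() && _rvec.getMat().isContinuous() in function 'projectPoints'
```

View pics/w1.png

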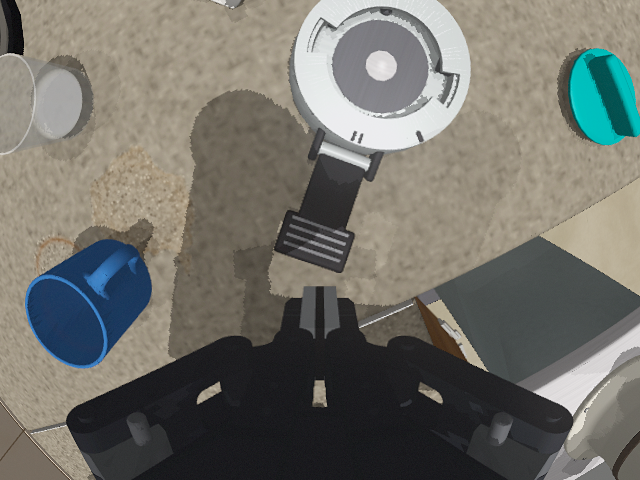

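```bash
sed -i 's/d\["rvec"\].reshape(3,1),d\["tvec"\].reshape(3,1)/np.array(d["rvec"].ravel().tolist()).reshape(1,1,3),np.array(d["tvec"].ravel().tolist()).reshape(1,1,3)/' h.py; python3 - <<'E'
from h import *
np.set_printoptions(precision=1,suppress=True)
d=load("w1.npz"); f=d["frame"][...,::-1].copy()
cv2.imwrite("pics/w1c.png",cv2.resize(f[0:280,230:500],None,fx=2.1,fy=2.1,interpolation=cv2.INTER_CUBIC))
O=np.array([535.6,193.5,0]);a=np.radians(134.5)
fx=np.array([np.cos(a),np.sin(a),0]); fy=np.array([-fx[1],fx[0],0])
P=[O+[0,0,70],O+fx*126+[0,0,57]]+[O+[0,0,70]+s*fy*48 for s in(1,-1)]
print(pjw(d,P))
print(bpw(d,[[315,241]],57))
E
```

```text
[[384.4  59.8]
 [313.4 241.8]
 [454.7  91.1]
 [309.3  32.4]]
[[447.3 282.1  57. ]]
```

View pics/w1c.png

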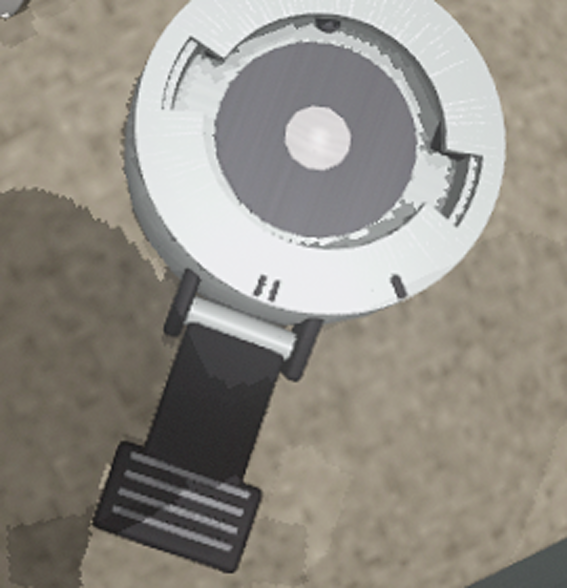

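jog_arm(translation=[[-0.1,-0.1,5.0],[-0.1,-0.1,6.5],[-0.1,-0.1,7.5],[-0.1,-0.1,8.0],[-0.1,-0.1,8.3],[-0.1,-0.1,8.4],[-0.1,-0.1,8.4]], turn=[[0,0,0],[0,0,0],[0,0,0],[0,0,0],[0,0,0],[0,0,0],[0,0,0]])

```text
clock: 1.7
tcp_pos: [447.4, 285.9, 47.3]
orientation: [-3.065, 0.683, -0.001]
wrist_force: [0.9, 0.3, -0.2]
width: 0.1
```

```bash
python3 - <<'E'
from h import *
from bench import r
d=r.read_camera("wrist"); cv2.imwrite("pics/w2.png",d["frame"][...,::-1]); np.savez("w2.npz",**d)
d=r.read_camera("scene"); np.savez("s2.npz",**d); cv2.imwrite("pics/s2c.png",cv2.resize(d["frame"][180:310,170:330,::-1],None,fx=4.5,fy=4.5,interpolation=cv2.INTER_CUBIC))
st=r.state(); print(st["clock"],st["tcp_pos"],st["wrist_force"],st["width"])
E
```

```text
1.8 [447.38749219 285.71135312  47.25738076] [ 0.7006314  -0.41611288  0.07832318] -0.26714668673946823
```

View pics/s2c.png

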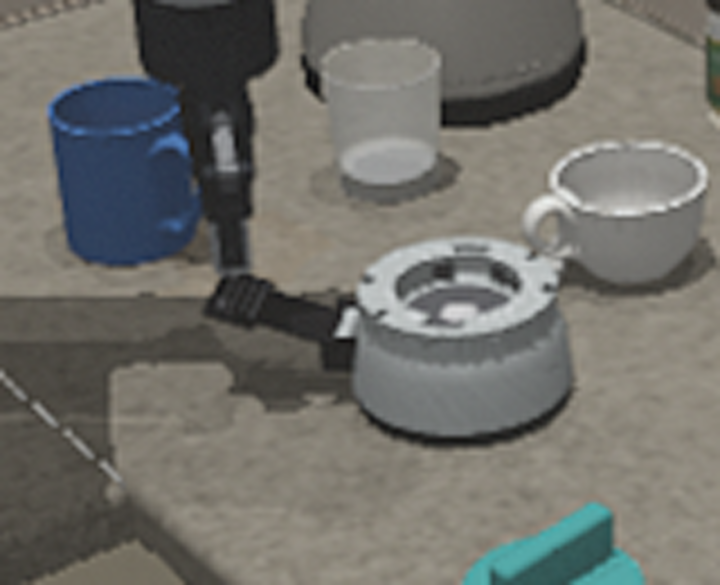

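View pics/w2.png

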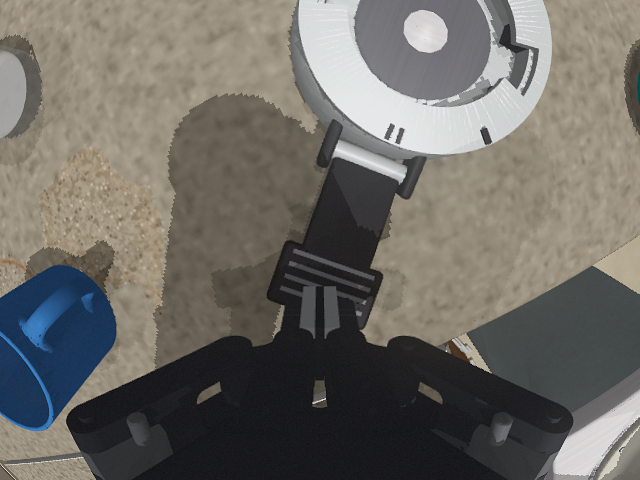

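```bash
python3 - <<'E'
from h import *
np.set_printoptions(precision=1,suppress=True)
s=load("s2.npz"); w=load("w2.npz")
O=np.array([535.6,193.5,0]);a=np.radians(134.5)
fx=np.array([np.cos(a),np.sin(a),0]); fy=np.array([-fx[1],fx[0],0])
P=[[447.4,285.7,39],[447.4,285.7,47],O+fx*126+[0,0,57],O+fx*126+[0,0,39],O+[0,0,70],O]
print(pjw(w,P)); print((pj(s,P)-[170,180])*4.5)
f=w["frame"][...,::-1]
cv2.imwrite("pics/w2c.png",cv2.resize(f[220:360,240:420],None,fx=4,fy=4,interpolation=cv2.INTER_CUBIC))
E
```

```text
[[319.3 274.3]
 [319.3 280.5]
 [323.9 287.2]
 [323.5 272.7]
 [435.4  19.4]
 [399.6  52.1]]
[[233.2 315.2]
 [231.9 303. ]
 [232.2 289.3]
 [235.2 316.8]
 [450.8 279.6]
 [457.2 386.2]]
```

View pics/w2c.png

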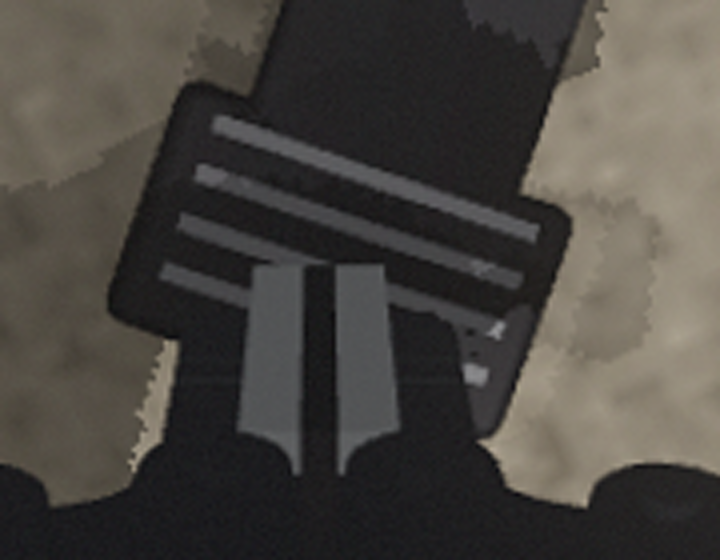

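```bash
python3 - <<'E'
from h import *
from bench import r
np.set_printoptions(precision=1,suppress=True)
print(r.tips_ahead)
w=load("w2.npz"); M=R.from_rotvec(w["rvec"]).as_matrix(); print(-M.T@w["tvec"])
st=r.state(); T=R.from_rotvec(st["orientation"]).as_matrix()
for x in(0,11):
  for z in (8,0,-11,-20,-30): print(x,z,pjw(w,st["tcp_pos"]+T@[x,0,z]))
E
```

```text
8.0
[512.5 254.9 214.4]
0 8 [[319.2 274.5]]
0 0 [[319.2 280.7]]
0 -11 [[319.2 290.1]]
0 -20 [[319.2 298.7]]
0 -30 [[319.2 309.3]]
11 8 [[319.3 254.1]]
11 0 [[319.2 259.6]]
11 -11 [[319.2 268. ]]
11 -20 [[319.2 275.7]]
11 -30 [[319.2 285.2]]
```

```bash
python3 - <<'E'
from h import *
np.set_printoptions(precision=1,suppress=True)
O=np.array([535.6,193.5,70])
for n in("w1","w2"):
    w=load(n+".npz"); M=R.from_rotvec(w["rvec"]).as_matrix(); print(n,-M.T@w["tvec"])
    th=np.linspace(0,2*np.pi,361)
    C=O+55*np.c_[np.cos(th),np.sin(th),0*th]
    q=pjw(w,C); print(q.min(0),q.max(0))
    im=w["frame"][...,::-1].copy()
    for p in q.astype(int): cv2.circle(im,tuple(int(v) for v in p),0,(0,0,255),-1)
    a=np.radians(134.5); fx=np.array([np.cos(a),np.sin(a),0]); fy=np.array([-fx[1],fx[0],0]);h=O-[0,0,34]+fx*66
    for ang in(.3,):
      for u,v in((48,-25),(48,25),(78,25),(78,-25)):
        p=h+fx*u*np.cos(ang)+fy*v+np.array([0,0,u*np.sin(ang)+3]); p=pjw(w,p)[0]; cv2.circle(im,(int(p[0]),int(p[1])),2,(0,255,0),-1)
    cv2.imwrite(f"pics/{n}o.png",im)
E
```

```text
w1 [513.8 248.4 295.7]
[292.7 -22. ] [469.1 148.6]
w2 [512.5 254.9 214.4]
[295.8 -92.5] [550.2 153.1]
```

View pics/w2o.png

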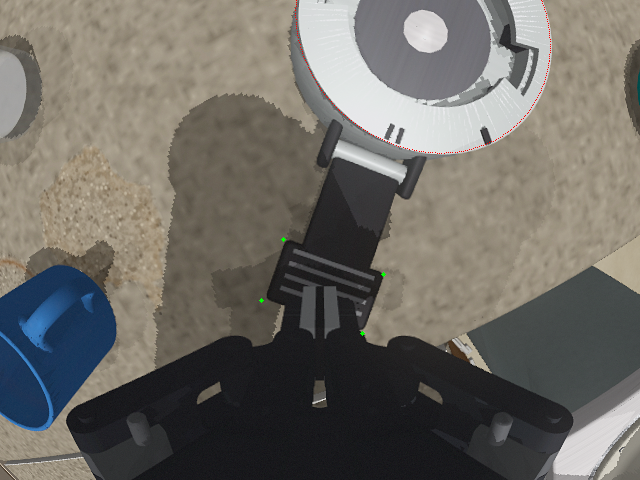

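The scene view (tip at crop (232,272)) and the wrist view (pad tips at row 286, paddle still at rest) both show the fingertips well above the plate. They stand about 25–30 mm farther back than `tips_ahead` says. I'll go on down in small steps, watching the force.

jog_arm(translation=[[0.1,0.2,0.5],[0.1,0.2,1.0],[0.1,0.2,1.2],[0.1,0.2,1.2]], turn=[[0,0,0],[0,0,0],[0,0,0],[0,0,0]])

```text
clock: 2.2
tcp_pos: [447.0, 282.9, 34.2]
orientation: [3.066, -0.684, -0.0]
wrist_force: [-0.7, 0.0, 1.2]
width: 0.0
```

jog_arm(translation=[[0,0,0.3],[0,0,0.6],[0,0,0.8],[0,0,0.8]], turn=[[0,0,0],[0,0,0],[0,0,0],[0,0,0]])

```text
clock: 2.6
tcp_pos: [447.3, 283.4, 26.4]
orientation: [-3.066, 0.683, -0.0]
wrist_force: [-0.8, 0.8, 3.2]
width: -0.1
```

```bash
python3 - <<'E'
from h import *
from bench import r
st=r.state();print(st["tcp_pos"],st["wrist_force"],st["moment"])
d=r.read_camera("wrist"); np.savez("w3.npz",**d)
a=cv2.resize(d["frame"][200:370,230:430,::-1],None,fx=2.5,fy=2.5,interpolation=cv2.INTER_CUBIC)
d=r.read_camera("scene"); np.savez("s3.npz",**d); b=cv2.resize(d["frame"][220:290,200:265,::-1],(395,425),interpolation=cv2.INTER_CUBIC)
cv2.imwrite("pics/w3c.png",np.hstack([a,b][:1])); cv2.imwrite("pics/s3c.png",b)
E
```

```text
[447.262714   283.40540577  26.4206134 ] [-0.83825823  0.77683344  3.16482793] [0.24444169 0.15072801 0.01382939]
```

View pics/w3c.png

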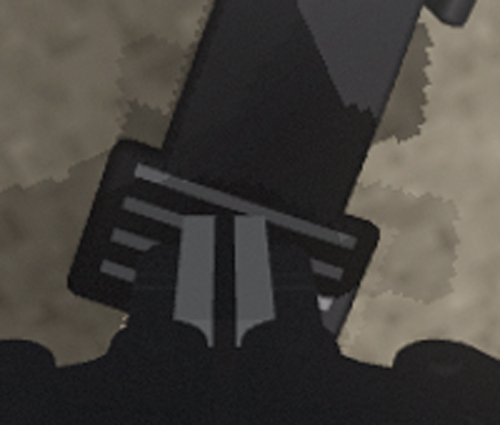

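View pics/s3c.png

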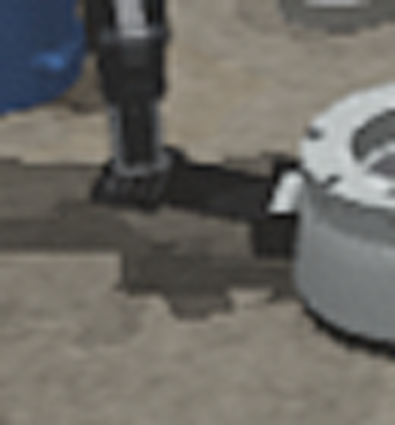

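jog_arm(translation=[[0,0,0.4],[0,0,0.8],[0,0,1.0],[0,0,1.0]], turn=[[0,0,0],[0,0,0],[0,0,0],[0,0,0]])

```text
clock: 3.1
tcp_pos: [447.2, 283.4, 16.3]
orientation: [-3.066, 0.683, -0.0]
wrist_force: [-1.0, 3.3, 3.8]
width: -0.3
```

jog_arm(translation=[[0,0,0.3],[0,0,0.5],[0,0,0.5]], turn=[[0,0,0],[0,0,0],[0,0,0]])

```text
clock: 3.4
tcp_pos: [447.4, 283.6, 13.7]
orientation: [-3.066, 0.682, -0.001]
wrist_force: [-5.6, 0.6, 17.8]
width: 0.2
```

```bash
python3 - <<'E'
from h import *
from bench import r
st=r.state();print(st["tcp_pos"],st["wrist_force"],st["moment"])
d=r.read_camera("scene"); np.savez("s3.npz",**d); b=cv2.resize(d["frame"][220:290,200:300,::-1],None,fx=7,fy=7,interpolation=cv2.INTER_CUBIC)
cv2.imwrite("pics/s4c.png",b)
E
```

```text
[447.35711585 283.5701036   13.74426644] [-5.64436656  0.60767471 17.82543735] [ 0.1040169   1.76313946 -0.01932105]
```

View pics/s4c.png

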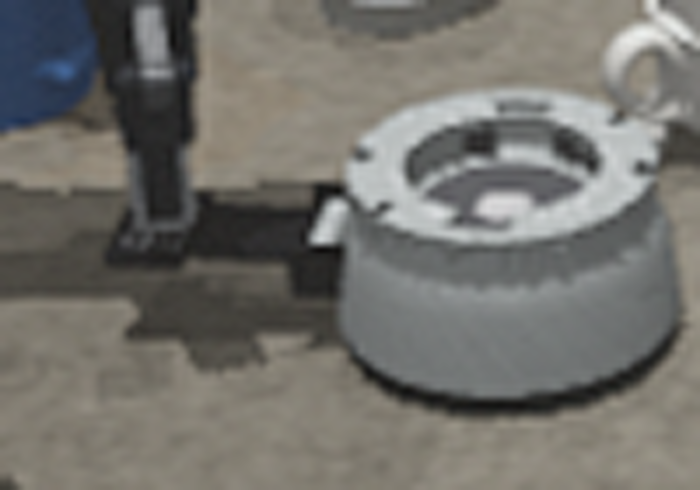

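Force rose from 4 to 18 N at TCP z 13.7. The scene crop shows the paddle level, with its plate at (150,240) under the tip, so the stop is reached. That puts the real shut fingertips about 25 mm behind the TCP. I hold briefly, lift, and go to the lid.

jog_arm(translation=[[0,0,0],[0,0,0],[0,0,-4.5],[0,0,-9],[0,0,-13.8],[2,4.5,-13.8],[4,9,-13.8],[6,13.8,-13.8]], turn=[[0,0,0],[0,0,0],[0,0,0],[0,0,0],[0,0,0],[0,0,8],[0,0,16],[0,0,25]])

```text
clock: 4.25
tcp_pos: [441.6, 132.5, 148.9]
orientation: [2.845, -1.328, -0.002]
wrist_force: [1.2, -0.7, 1.1]
width: 0.1
```

```bash
python3 - <<'E'
from h import *
from bench import r
st=r.state();print(st["clock"],st["tcp_pos"],st["wrist_force"],st["joint_pos"])
go(st,[432,-165,150],-50.4)
E
```

```text
4.25 [441.60768768 132.46028273 148.88264519] [ 1.24266265 -0.67990803  1.09926781] [ 6.45224592e-01  1.61895105e-01 -4.62837386e-01 -2.21342029e-04
 -9.48164555e-01  5.24000447e-02]
psi now -50.04 z [-0.0018 -0.0011 -1.    ] shift [22.18 19.84 -0.08] turn [0.12 0.02 0.36]
```

jog_arm(translation=[[22.2,19.9,0],[22.2,19.9,0],[22.2,19.9,0],[22.2,19.9,0],[22.2,19.9,0],[22.2,19.9,0],[22.2,19.9,0],[22.2,19.9,0]], turn=[[0,0,0],[0,0,0],[0,0,0],[0,0,0],[0,0,0],[0,0,0],[0,0,0],[0,0,0]], grip=100)

```text
clock: 5.05
tcp_pos: [433.0, -164.6, 148.4]
orientation: [2.847, -1.326, -0.005]
wrist_force: [-0.4, 1.1, 0.6]
width: 85.6
```

```bash
python3 - <<'E'
from h import *
from bench import r
d=r.read_camera("wrist"); 
d=r.read_camera("wrist"); np.savez("w5.npz",**d); cv2.imwrite("pics/w5.png",d["frame"][...,::-1])
st=r.state();print(st["clock"],st["tcp_pos"],st["wrist_force"],st["width"])
go(st,[432,-165,150],-50.4)
for z,x in((20,0),):print(pjw(d,[[431.8,-165.3,20],[432,-165,49]]))
E
```

```text
5.15 [ 433.79137284 -162.95727842  148.9002773 ] [-0.32368997 -0.20737586 -0.59046644] 85.61281926810237
psi now -49.72 z [-1.8e-03  2.0e-04 -1.0e+00] shift [ 0.04  0.27 -0.11] turn [0.07 0.07 0.68]
[[321.09995589 217.86823602]
 [320.89941432 227.28252006]]
```

View pics/w5.png

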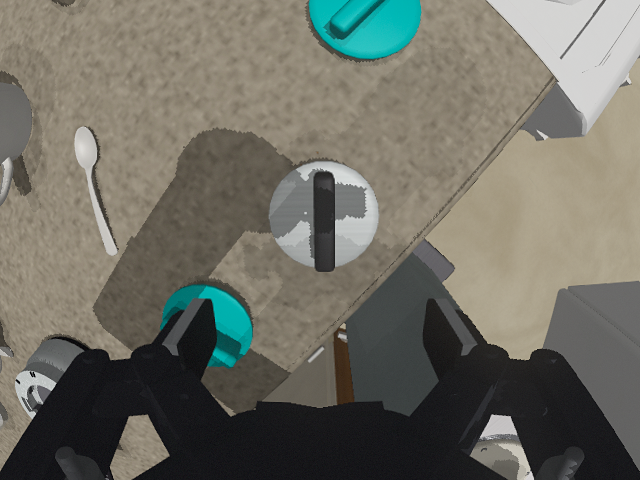

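```bash
python3 - <<'E'
from h import *
d=load("w5.npz"); f=d["frame"][...,::-1]
cv2.imwrite("pics/w5c.png",cv2.resize(f[150:280,260:390],None,fx=4.6,fy=4.6,interpolation=cv2.INTER_CUBIC))
E
```

```text
(no output)
```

View pics/w5c.png

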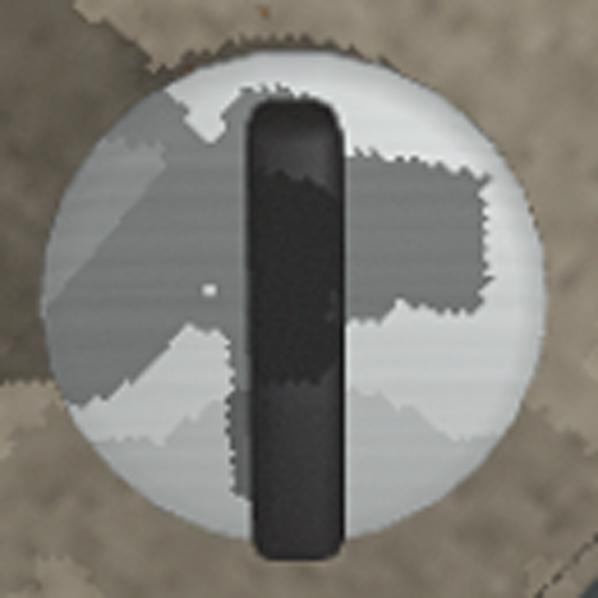

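```bash
python3 - <<'E'
from h import *
np.set_printoptions(precision=1,suppress=True)
d=load("w5.npz"); g=lambda p:(np.array(p,float)+.5)/4.6-.5+[260,150]
print("flange c",bpw(d,g([[294,296]]),20), "edges",bpw(d,g([[41,296],[547,296],[294,50],[294,542]]),20))
B=bpw(d,g([[295,110],[298.5,561]]),49); v=B[1]-B[0]; print(B,np.degrees(np.arctan2(v[1],v[0])),np.hypot(*v[:2]))
# overlay of model
import sys
O=np.array([432.6,-165.5,0])
E
```

```text
flange c [[ 432.4 -169.1   20. ]] edges [[ 467.  -140.1   20. ]
 [ 397.9 -198.4   20. ]
 [ 460.7 -202.4   20. ]
 [ 402.1 -133.5   20. ]]
[[ 456.4 -196.9   49. ]
 [ 407.  -139.7   49. ]] 130.80663697070017 75.56748268084486
```

```bash
python3 - <<'E'
from h import *
from bench import r
st=r.state();print(st["clock"],st["tcp_pos"])
go(st,[432,-168,5],-49.4)
E
```

```text
5.15 [ 433.79137284 -162.95727842  148.9002773 ]
psi now -49.72 z [-1.8e-03  2.0e-04 -1.0e+00] shift [ 0.29  0.45 14.39] turn [ 0.07  0.07 -0.32]
```

jog_arm(translation=[[0.3,0.45,4],[0.3,0.45,8],[0.3,0.45,11],[0.3,0.45,13],[0.3,0.45,14],[0.3,0.45,14.3],[0.3,0.45,14.3]], turn=[[0,0,0],[0,0,0],[0,0,0],[0,0,0],[0,0,0],[0,0,0],[0,0,0]])

```text
clock: 5.85
tcp_pos: [433.6, -167.9, 6.8]
orientation: [-2.851, 1.319, -0.001]
wrist_force: [0.4, -0.4, 0.0]
width: 85.3
```

```bash
python3 - <<'E'
from h import *
from bench import r
d=r.read_camera("wrist"); np.savez("w6.npz",**d); cv2.imwrite("pics/w6.png",d["frame"][...,::-1])
d=r.read_camera("scene"); np.savez("s6.npz",**d); cv2.imwrite("pics/s6.png",cv2.resize(d["frame"][230:380,240:420,::-1],None,fx=4,fy=4,interpolation=cv2.INTER_CUBIC))
st=r.state();print(st["clock"],st["tcp_pos"],st["wrist_force"],st["width"])
go(st,[432,-168,5],-49.4)
E
```

```text
5.95 [ 434.00211611 -168.32654913    7.51589196] [-0.37716996  0.46469831 -0.12234443] 85.36126212296887
psi now -49.68 z [ 2.3e-03 -2.0e-04 -1.0e+00] shift [-0.15  0.13  0.25] turn [-0.09 -0.09 -0.28]
```

View pics/w6.png

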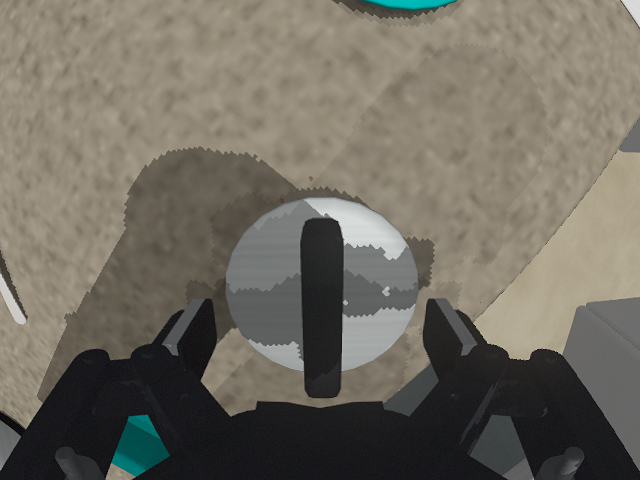

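View pics/s6.png

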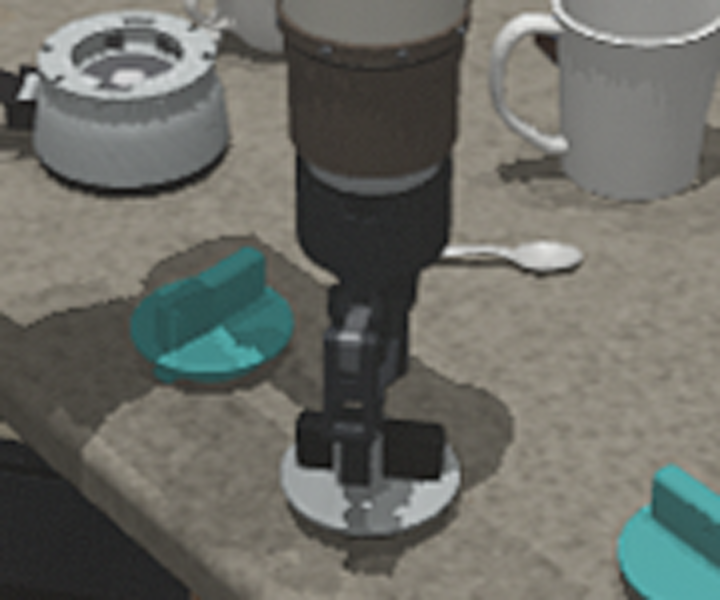

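jog_arm(translation=[[-0.15,0.05,0.4],[-0.15,0.05,0.6],[-0.15,0.05,0.6]], turn=[[0,0,0],[0,0,0],[0,0,0]], grip=30, newtons=50)

```text
clock: 6.25
tcp_pos: [431.5, -167.8, 0.5]
orientation: [-2.85, 1.321, 0.0]
wrist_force: [-1.1, 0.6, 0.3]
width: 43.7
```

```bash
python3 - <<'E'
from h import *
from bench import r
d=r.read_camera("wrist"); np.savez("w7.npz",**d); cv2.imwrite("pics/w7.png",d["frame"][180:480,140:500,::-1])
st=r.state();print(st["clock"],st["tcp_pos"],st["wrist_force"],st["width"])
go(st,[432,-168,1.5],-49.4)
E
```

```text
6.3 [ 431.62036456 -167.83459921    0.58948361] [ 0.20656819 -0.09734732  0.1105609 ] 36.12933015802048
psi now -49.74 z [ 2.e-04 -0.e+00 -1.e+00] shift [ 0.04 -0.02 -0.09] turn [-0.01 -0.01 -0.34]
```

View pics/w7.png

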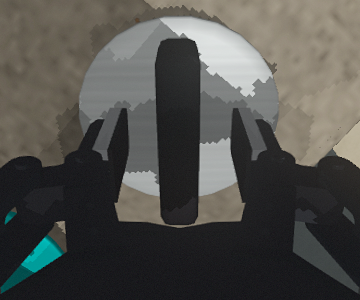

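jog_arm(translation=[[0,0,0],[0,0,0],[0,0,0],[0,0,0],[0,0,0]], turn=[[0,0,0],[0,0,0],[0,0,0],[0,0,0],[0,0,0]], grip=0, newtons=60)

```text
clock: 6.8
tcp_pos: [432.0, -167.8, 0.8]
orientation: [-2.85, 1.321, -0.001]
wrist_force: [-0.4, -0.2, 3.3]
width: 14.9
```

```bash
python3 - <<'E'
from h import *
from bench import r
d=r.read_camera("wrist"); np.savez("w8.npz",**d); cv2.imwrite("pics/w8.png",cv2.resize(d["frame"][180:400,200:440,::-1],None,fx=3,fy=3,interpolation=cv2.INTER_CUBIC)[:600])
st=r.state();print(st["clock"],st["tcp_pos"],st["wrist_force"],st["width"],st["orientation"])
go(st,[432,-168,1.5],-49.4)
E
```

```text
6.85 [ 431.96258733 -167.83643077    0.75765831] [-0.60305515  0.25369127  4.03807974] 15.085772418237834 [-2.85030486e+00  1.32087013e+00 -9.67656129e-04]
psi now -49.73 z [ 6.e-04 -2.e-04 -1.e+00] shift [ 0.01  0.01 -0.07] turn [-0.02 -0.03 -0.33]
```

View pics/w8.png

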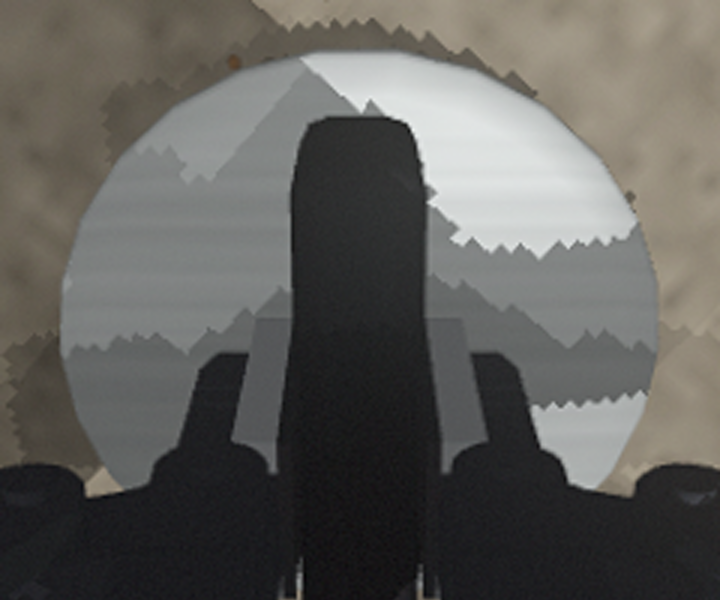

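```bash
python3 - <<'E'
from h import *
from bench import r
from scipy.optimize import least_squares
np.set_printoptions(precision=2,suppress=True)
d=load("w8.npz"); g=lambda p:(np.array(p,float)+.5)/3-.5+[200,180]
P=bpw(d,g([[60,320],[658,310],[360,48],[240,64],[480,72],[107,470],[630,430]]),20)[:,:2]
s=least_squares(lambda p:np.hypot(*(P-p[:2]).T)-46,[432,-168]); print(s.x,s.fun)
s3=least_squares(lambda p:np.hypot(*(P-p[:2]).T)-p[2],[432,-168,46]); print(s3.x,s3.fun)
st=r.state();M=R.from_rotvec(st["orientation"]).as_matrix()
for c in(s.x,s3.x): print("in tool",M.T@(np.array([c[0],c[1],37])-st["tcp_pos"]))
im=d["frame"][...,::-1].copy()
th=np.linspace(0,2*np.pi,721)
for c,col in((s3.x,(0,0,255)),):
  for p in pjw(d,np.c_[c[0]+c[2]*np.cos(th),c[1]+c[2]*np.sin(th),20+0*th]): cv2.circle(im,(int(round(p[0])),int(round(p[1]))),0,col,-1)
cv2.imwrite("pics/w8o.png",cv2.resize(im[180:400,200:440],None,fx=3,fy=3)[:600])
E
```

```text
[ 431.83 -168.13] [-1.47 -0.91 -0.49  0.18 -0.57 -1.41 -1.61]
[ 432.43 -168.82   44.8 ] [-0.38  0.17 -0.2   0.52 -0.21  0.22 -0.11]
in tool [  0.16   0.28 -36.24]
in tool [  1.08   0.27 -36.24]
```

View pics/w8o.png

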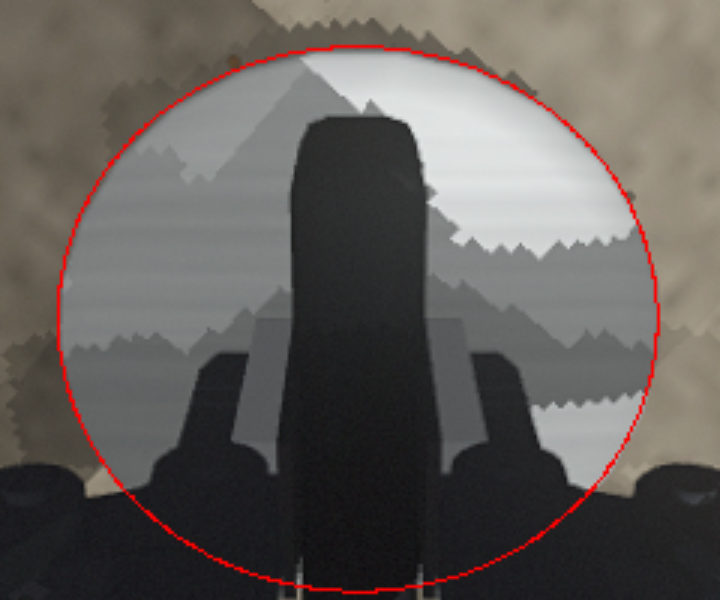

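```bash
python3 - <<'E'
from h import *
a=cv2.imread("pics/w1o.png")[0:160,280:480]; b=cv2.imread("pics/w2o.png")[0:170,280:570]
cv2.imwrite("pics/o1.png",cv2.resize(a,None,fx=4,fy=4,interpolation=cv2.INTER_NEAREST)[:600])
cv2.imwrite("pics/o2.png",cv2.resize(b,None,fx=2.75,fy=2.75,interpolation=cv2.INTER_NEAREST))
E
```

```text
(no output)
```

View pics/o1.png

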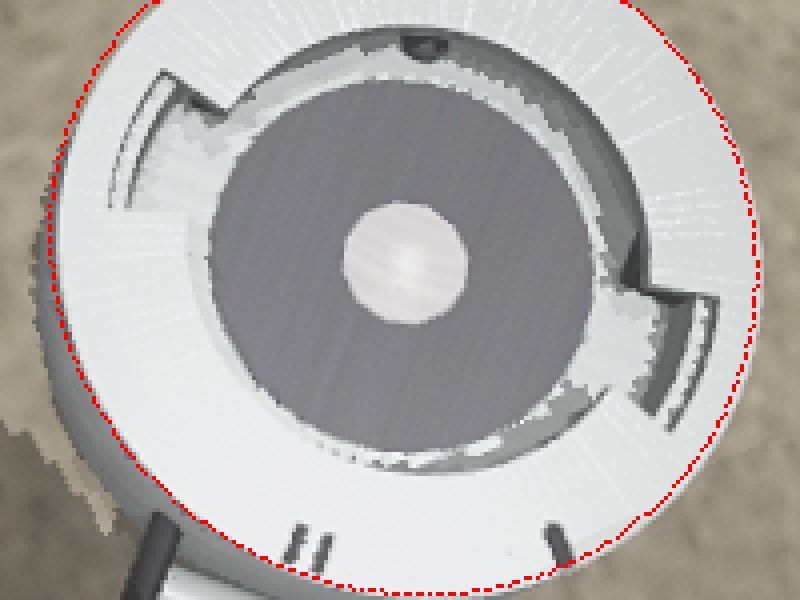

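View pics/o2.png

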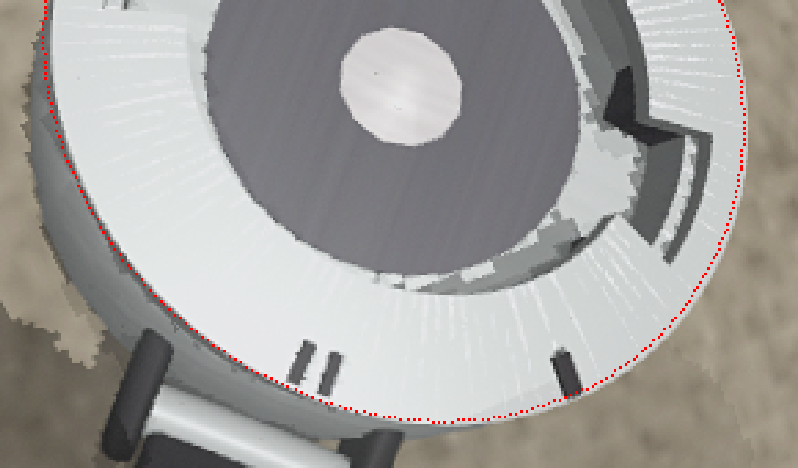

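```bash
python3 - <<'E'
from h import *
from bench import r
np.set_printoptions(precision=2,suppress=True)
O=np.array([535.4,193.0,70])
w=load("w2.npz")
g=lambda p,k,o:(np.array(p,float))/k+o
def ang(P):
    v=P-O; return np.degrees(np.arctan2(v[:,1],v[:,0])),np.hypot(v[:,0],v[:,1])
A=bpw(w,g([[712,137],[668,262],[566,372],[302,362],[331,373]],2.75,[280,0]),70); print(ang(A))
w=load("w1.npz"); A=bpw(w,g([[165,72],[112,207],[718,298],[668,430],[560,545],[296,545],[322,553]],4,[280,0]),70); print(ang(A))
go(r.state(),[431.9,-167.8,150],-49.7)
E
```

```text
(array([-122.03, -150.15,  179.98,  132.82,  137.84]), array([48.35, 48.01, 51.25, 51.09, 51.  ]))
(array([  30.66,   59.61, -121.91, -150.19, -179.94,  133.06,  137.66]), array([46.35, 46.56, 48.11, 48.08, 51.58, 51.43, 51.22]))
psi now -49.73 z [ 0. -0. -1.] shift [  0.    -0.   -14.92] turn [-0.02 -0.03 -0.03]
```

jog_arm(translation=[[0,0,-3],[0,0,-7.5],[0,0,-12],[0,0,-14.9],[-1.9,-2.85,-14.9],[-3.8,-5.7,-14.9],[-5.7,-8.55,-14.9],[-7.6,-11.4,-14.9]], turn=[[0,0,0],[0,0,0],[0,0,0],[0,0,0],[0,0,7.8],[0,0,15.6],[0,0,23.4],[0,0,31.2]])

```text
clock: 7.65
tcp_pos: [468.8, -34.9, 148.8]
orientation: [2.383, -2.046, -0.002]
wrist_force: [0.6, -0.3, -1.4]
width: 15.0
```

```bash
python3 - <<'E'
from h import *
from bench import r
st=r.state();print(st["clock"],st["tcp_pos"],st["wrist_force"],st["width"],st["joint_pos"])
go(st,[536,193.2,150],-135.2)
E
```

```text
7.65 [468.80720252 -34.86367474 148.81904042] [ 0.59541131 -0.29269041 -1.38261702] 14.99703568431758 [ 2.72083688e-01  1.77118438e-01 -4.43313622e-01 -8.83246029e-04
 -9.51747013e-01 -1.19767001e-01]
psi now -81.3 z [-1.5e-03  3.0e-04 -1.0e+00] shift [-21.53 -10.09  -0.12] turn [ 9.00e-02 -1.00e-02  5.39e+01]
```

jog_arm(translation=[[-3.1,-1.5,0],[-6.2,-3,0],[-9.3,-4.4,0],[-12.4,-5.8,0],[-15.5,-7.3,0],[-18.6,-8.7,0],[-21.5,-10.1,0],[-21.5,-10.1,0]], turn=[[0,0,8],[0,0,16],[0,0,24],[0,0,32],[0,0,40],[0,0,48],[0,0,53.9],[0,0,53.9]])

```text
clock: 8.45
tcp_pos: [535.9, 195.3, 148.1]
orientation: [1.209, -2.899, -0.001]
wrist_force: [-0.3, -0.5, -1.6]
width: 15.0
```

```bash
python3 - <<'E'
from h import *
from bench import r
d=r.read_camera("wrist"); d=r.read_camera("wrist"); np.savez("w9.npz",**d); cv2.imwrite("pics/w9.png",d["frame"][...,::-1])
st=r.state();print(st["clock"],st["tcp_pos"],st["wrist_force"],st["width"],st["joint_pos"])
go(st,[536,193.2,150],-135.2)
E
```

```text
8.55 [534.43373075 192.29796442 148.09014055] [-0.22332713  0.34809982 -1.60924753] 14.916697193839484 [ 6.30170454e-01  3.39027347e-01 -2.17027074e-01 -8.39027323e-04
 -1.01768825e+00 -1.41084895e+00]
psi now -134.75 z [-0.0028 -0.0012 -1.    ] shift [-0.17 -0.05 -0.19] turn [ 0.07 -0.16  0.45]
```

View pics/w9.png

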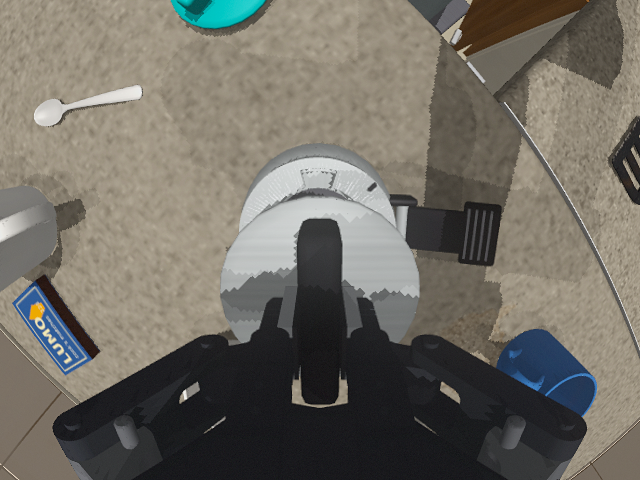

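```bash
python3 - <<'E'
from h import *
d=load("w9.npz"); im=d["frame"][...,::-1]
cv2.imwrite("pics/w9c.png",cv2.resize(im[130:260,215:425],None,fx=3.8,fy=3.8,interpolation=cv2.INTER_CUBIC))
np.set_printoptions(precision=2,suppress=True)
E
```

```text
(no output)
```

View pics/w9c.png

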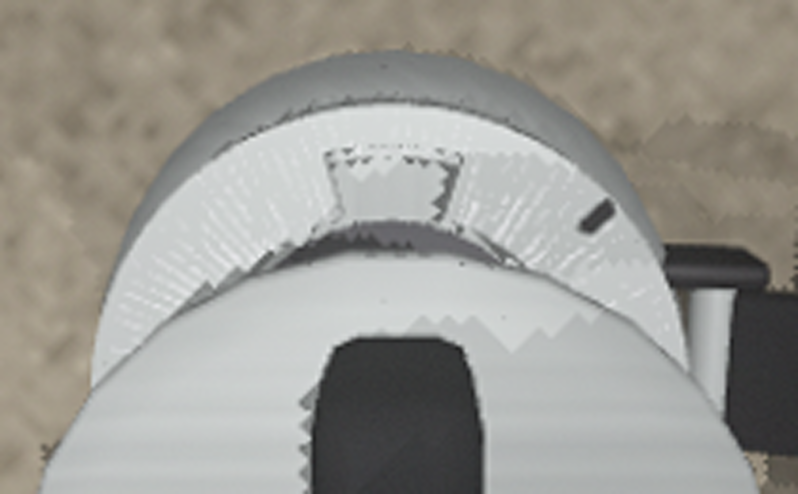

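```bash
python3 - <<'E'
from h import *
from bench import r
from scipy.optimize import least_squares
np.set_printoptions(precision=2,suppress=True)
d=load("w9.npz"); st=r.state()
g=lambda p:(np.array(p,float)+.5)/3.8-.5+[215,130]
def fit(P,rad):
    P=P[:,:2]; s=least_squares(lambda p:np.hypot(*(P-p).T)-rad,P.mean(0)-[0,0]); 
    s3=least_squares(lambda p:np.hypot(*(P-p[:2]).T)-p[2],[*s.x,rad]); return s.x,s.fun,s3.x
C=bpw(d,g([[92,380],[155,222],[230,148],[390,103],[560,165],[640,248],[688,370]]),70); print("collar",*fit(C,55))
N=bpw(d,g([[327,153],[462,155]]),70); t=bpw(d,g([[597,216]]),70)
for O in ([535.4,193.0],fit(C,55)[0]):
    for q in (N,t): v=q[:,:2]-O; print(np.degrees(np.arctan2(v[:,1],v[:,0])),np.hypot(*v.T))
F=np.vstack([bpw(d,[[220,287],[419.5,287],[228,325],[411,325]],st["tcp_pos"][2]+19.2),bpw(d,g([[90,390],[180,315],[390,253],[600,310],[690,385]]),st["tcp_pos"][2]+19.2)])
f=fit(F,46);print("lid",*f)
M=R.from_rotvec(st["orientation"]).as_matrix()
for c in(f[0],f[2][:2]): print("in tool",M.T@(np.array([*c,st["tcp_pos"][2]])-st["tcp_pos"]))
print(st["tcp_pos"],st["clock"])
E
```

```text
collar [535.58 193.15] [-0.48 -0.71  0.58  0.95 -0.65 -0.75  0.25] [535.1  192.68  54.48]
[-122.01 -150.14] [48.18 48.39]
[179.69] [51.55]
[-122.09 -150.09] [48.4  48.61]
[179.86] [51.72]
lid [534.09 193.78] [-1.37 -0.86 -1.41 -1.09  0.12  0.03  0.25 -0.33 -0.76] [533.34 193.01  44.96]
in tool [-0.81  1.29 -0.  ]
in tool [0.27 1.28 0.  ]
[534.43 192.3  148.09] 8.55
```

```bash
python3 - <<'E'
from h import *
from bench import r
go(r.state(),[536.2,192.8,90],-135.4)
E
```

```text
psi now -134.75 z [-0.0028 -0.0012 -1.    ] shift [-0.18 -0.1   5.81] turn [ 0.07 -0.16  0.65]
```

jog_arm(translation=[[-0.1,-0.1,2],[-0.1,-0.1,4],[-0.1,-0.1,5.5],[-0.1,-0.1,5.8],[-0.1,-0.1,5.8],[-0.1,-0.1,5.8],[-0.1,-0.1,5.8]], turn=[[0,0,0.3],[0,0,0.3],[0,0,0.3],[0,0,0.3],[0,0,0.3],[0,0,0.3],[0,0,0.3]])

```text
clock: 9.25
tcp_pos: [537.3, 192.2, 92.6]
orientation: [-1.198, 2.902, 0.001]
wrist_force: [-0.4, 1.0, -1.6]
width: 15.0
```

```bash
python3 - <<'E'
from h import *
from bench import r
st=r.state();print(st["tcp_pos"])
d=r.read_camera("wrist"); np.savez("w10.npz",**d); cv2.imwrite("pics/w10.png",d["frame"][...,::-1])
cv2.imwrite("pics/w10c.png",cv2.resize(d["frame"][130:330,190:450,::-1],None,fx=3,fy=3,interpolation=cv2.INTER_CUBIC))
st=r.state();print(st["clock"],st["tcp_pos"],st["wrist_force"],st["width"])
go(st,[536.2,192.8,90],-135.4)
E
```

```text
[537.32342209 192.2460038   92.56584521]
9.3 [537.27249362 192.32184411  92.51130404] [-0.26170497  0.77673151 -1.61675342] 15.019957478403002
psi now -135.14 z [ 0.0016  0.0011 -1.    ] shift [0.04 0.11 0.25] turn [-0.02  0.11  0.26]
```

View pics/w10c.png

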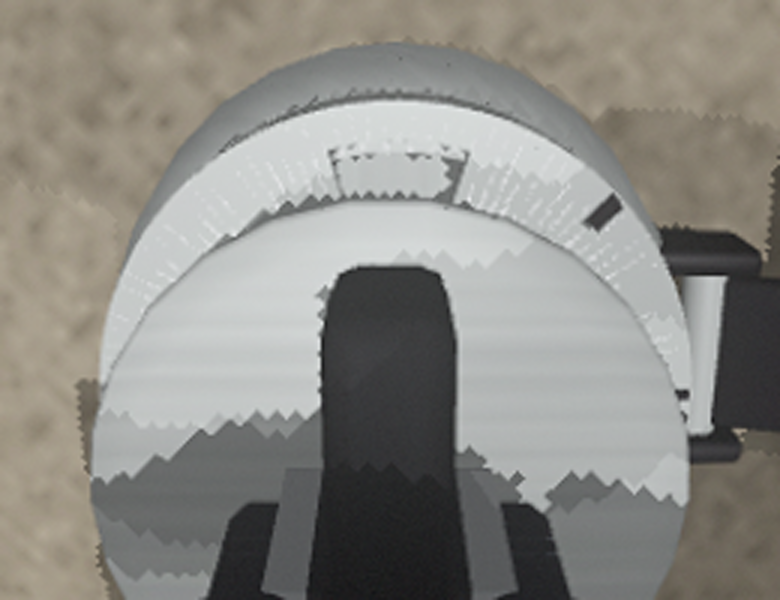

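```bash
python3 - <<'E'
from h import *
from bench import r
from scipy.optimize import least_squares
np.set_printoptions(precision=2,suppress=True)
d=load("w10.npz"); st=r.state(); st["tcp_pos"]=np.array([537.3,192.28,92.54])
g=lambda p:(np.array(p,float)+.5)/3-.5+[190,130]
def fit(P,rad):
    P=P[:,:2]; s=least_squares(lambda p:np.hypot(*(P-p).T)-rad,P.mean(0)); 
    s3=least_squares(lambda p:np.hypot(*(P-p[:2]).T)-p[2],[*s.x,rad]); return s.x,s.fun,s3.x
C=bpw(d,g([[101,360],[140,238],[222,150],[300,113],[400,99],[490,113],[572,150],[662,240]]),70); c=fit(C,55);print("collar",*c)
N=bpw(d,g([[331,154],[467,155]]),70); t=bpw(d,g([[603,212]]),70)
O=[535.5,193.1]
for q in (N,t): v=q[:,:2]-O; print(np.degrees(np.arctan2(v[:,1],v[:,0])),np.hypot(*v.T))
F=bpw(d,g([[91,475],[690,475],[400,202],[190,268],[145,313],[560,238],[640,315]]),st["tcp_pos"][2]+19.2)
f=fit(F,46);print("lid",*f)
M=R.from_rotvec(st["orientation"]).as_matrix()
for q in(f[0],f[2][:2]): print("in tool",M.T@(np.array([*q,st["tcp_pos"][2]])-st["tcp_pos"]))
im=d["frame"][...,::-1].copy(); im=cv2.resize(im[130:330,190:450],None,fx=3,fy=3,interpolation=cv2.INTER_CUBIC)
th=np.linspace(0,2*np.pi,1441)
def dr(c,rad,z,col):
  for p in pjw(d,np.c_[c[0]+rad*np.cos(th),c[1]+rad*np.sin(th),z+0*th]):
    p=(p-[190,130]+.5)*3-.5; cv2.circle(im,(int(round(p[0])),int(round(p[1]))),0,col,-1)
dr(c[0],55,70,(0,0,255)); dr(c[0],36,70,(0,0,255)); dr(f[2],46,111.7,(0,160,0)); dr(f[2],f[2][2],111.7,(255,0,0))
cv2.imwrite("pics/w10o.png",im)
# bar end symmetric: bar top end points
B=bpw(d,g([[335,268],[447,268]]),st["tcp_pos"][2]+48.2); print("bar end",(M.T@(B-st["tcp_pos"]).T).T)
E
```

```text
collar [534.2  192.84] [ 0.17  0.12  0.3   0.02 -0.32 -0.4  -0.06  0.7 ] [534.67 193.56  55.7 ]
[-121.83 -150.08] [47.61 47.8 ]
[179.86] [51.5]
lid [535.97 192.66] [-0.91 -1.26 -0.32 -0.   -0.08  0.8  -0.12] [534.93 191.6   44.86]
in tool [ 0.68  1.21 -0.  ]
in tool [ 2.16  1.2  -0.  ]
bar end [[ 44.27  -5.18 -48.28]
 [ 44.27   7.12 -48.29]]
```

View pics/w10o.png

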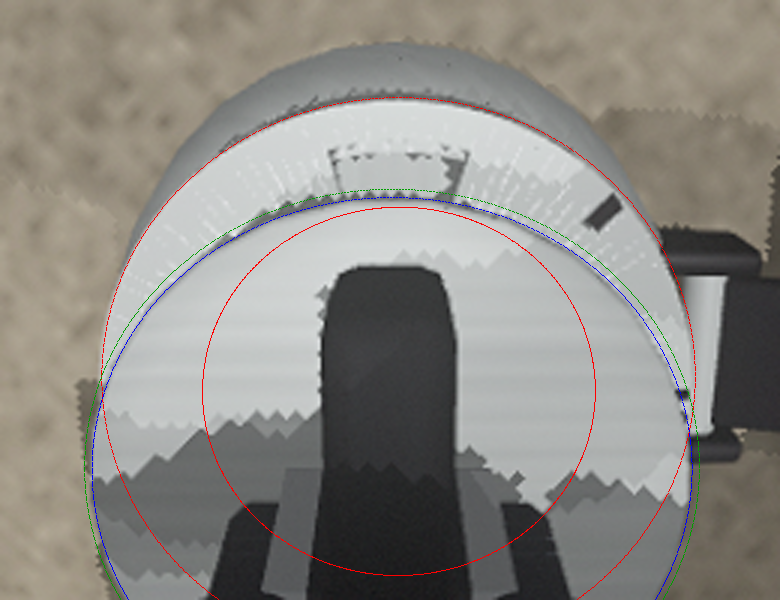

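jog_arm(translation=[[0.02,0.1,0.5],[0.02,0.1,1.2],[0.02,0.1,1.7],[0.02,0.1,1.9],[0.02,0.1,1.9],[0.02,0.1,1.9]], turn=[[0,0,0.4],[0,0,0.4],[0,0,0.4],[0,0,0.4],[0,0,0.4],[0,0,0.4]])

```text
clock: 9.9
tcp_pos: [536.1, 192.7, 72.5]
orientation: [-1.189, 2.908, -0.0]
wrist_force: [0.1, 0.2, -1.8]
width: 15.1
```

```bash
python3 - <<'E'
from h import *
from bench import r
d=r.read_camera("wrist"); np.savez("w11.npz",**d)
cv2.imwrite("pics/w11c.png",cv2.resize(d["frame"][130:330,190:450,::-1],None,fx=3,fy=3,interpolation=cv2.INTER_CUBIC))
d=r.read_camera("scene"); np.savez("s11.npz",**d); cv2.imwrite("pics/s11c.png",cv2.resize(d["frame"][200:300,220:330,::-1],None,fx=6,fy=6,interpolation=cv2.INTER_CUBIC))
st=r.state();print(st["clock"],st["tcp_pos"],st["wrist_force"],st["width"])
go(st,[536.5,192.8,57],-135.4)
E
```

```text
10.0 [536.15618892 192.83259085  72.71451034] [ 0.70930239  0.11907281 -1.63490395] 14.8800616436148
psi now -135.53 z [ 4.e-04  2.e-04 -1.e+00] shift [-0.02 -0.03  1.57] turn [-0.01  0.03 -0.13]
```

View pics/w11c.png

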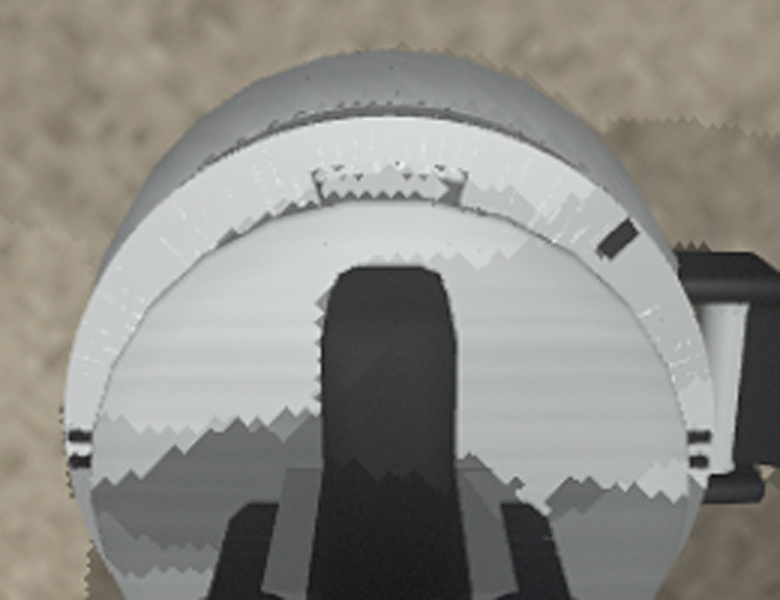

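View pics/s11c.png

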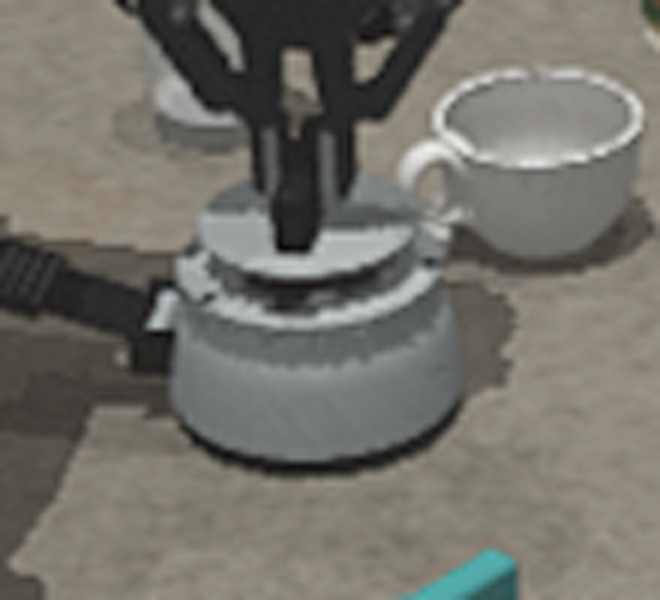

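```bash
python3 - <<'E'
from h import *
from scipy.optimize import least_squares
np.set_printoptions(precision=2,suppress=True)
d=load("w11.npz"); T=np.array([536.15,192.8,72.6])
g=lambda p:(np.array(p,float)+.5)/3-.5+[190,130]
a=np.radians(-135.5); tx=np.array([np.cos(a),np.sin(a)]); ty=np.array([np.sin(a),-np.cos(a)])
loc=lambda p:np.array([(p-T[:2])@tx,(p-T[:2])@ty])
tk=bpw(d,g([[80,436],[80,462],[700,436],[700,462]]),70)[:,:2]; print("ticks centre tool",loc(tk.mean(0)), "span",np.hypot(*(tk[:2].mean(0)-tk[2:].mean(0))))
N=bpw(d,g([[317,175],[466,175]]),70)[:,:2]; print("notch ends tool",[loc(n) for n in N])
k=bpw(d,g([[618,239]]),70)[0,:2]; print("tick",loc(k))
for z in(19.2,15.):
  F=bpw(d,g([[91,480],[690,480],[390,203],[220,243],[140,315],[560,240],[640,312]]),T[2]+z)[:,:2]
  s=least_squares(lambda p:np.hypot(*(F-p[:2]).T)-p[2],[535,192,46]); print("lid",loc(s.x[:2]),s.x[2],s.fun)
E
```

```text
ticks centre tool [0.68 1.06] span 105.11207929359627
notch ends tool [array([ 46.72, -10.18]), array([46.71, 12.73])]
tick [36.77 37.  ]
lid [2.27 1.15] 44.92679212717317 [-0.12 -0.22 -0.9   0.21  0.31  0.39  0.33]
lid [0.25 1.16] 46.203720964796055 [-0.12 -0.23 -0.92  0.21  0.32  0.4   0.34]
```

jog_arm(translation=[[0,0,0.2],[0,0,0.4],[0,0,0.6],[0,0,0.8],[0,0,0.8]], turn=[[0,0,0],[0,0,0],[0,0,0],[0,0,0],[0,0,0]])

```text
clock: 10.5
tcp_pos: [535.7, 192.5, 64.1]
orientation: [1.188, -2.907, 0.0]
wrist_force: [-0.1, -0.2, -1.7]
width: 14.8
```

jog_arm(translation=[[0,0,0.2],[0,0,0.4],[0,0,0.55],[0,0,0.65],[0,0,0.65]], turn=[[0,0,0],[0,0,0],[0,0,0],[0,0,0],[0,0,0]])

```text
clock: 11.0
tcp_pos: [535.9, 192.6, 57.8]
orientation: [1.188, -2.908, 0.0]
wrist_force: [0.5, 0.0, -1.2]
width: 14.8
```

jog_arm(translation=[[0,0,0.1],[0,0,0.2],[0,0,0.2],[0,0,0.2]], turn=[[0,0,0],[0,0,0],[0,0,0],[0,0,0]])

```text
clock: 11.4
tcp_pos: [536.1, 192.8, 56.8]
orientation: [-1.189, 2.907, -0.0]
wrist_force: [-2.0, -0.7, 5.0]
width: 14.8
```

```bash
python3 - <<'E'
from h import *
from bench import r
d=r.read_camera("wrist"); np.savez("w12.npz",**d)
cv2.imwrite("pics/w12c.png",cv2.resize(d["frame"][130:330,190:450,::-1],None,fx=3,fy=3,interpolation=cv2.INTER_CUBIC))
d=r.read_camera("scene"); np.savez("s12.npz",**d); cv2.imwrite("pics/s12c.png",cv2.resize(d["frame"][200:300,220:330,::-1],None,fx=6,fy=6,interpolation=cv2.INTER_CUBIC))
st=r.state();print(st["clock"],st["tcp_pos"],st["wrist_force"],st["moment"],st["width"])
go(st,[536.5,192.8,57],-135.4)
E
```

```text
11.5 [536.14328139 192.79206211  56.79218818] [-2.44652165 -0.88460325  5.30108861] [-0.02743509  0.68910493 -0.00664991] 14.860110179353804
psi now -135.52 z [ 7.e-04  2.e-04 -1.e+00] shift [-0.03 -0.02 -0.02] turn [-0.02  0.04 -0.12]
```

View pics/w12c.png

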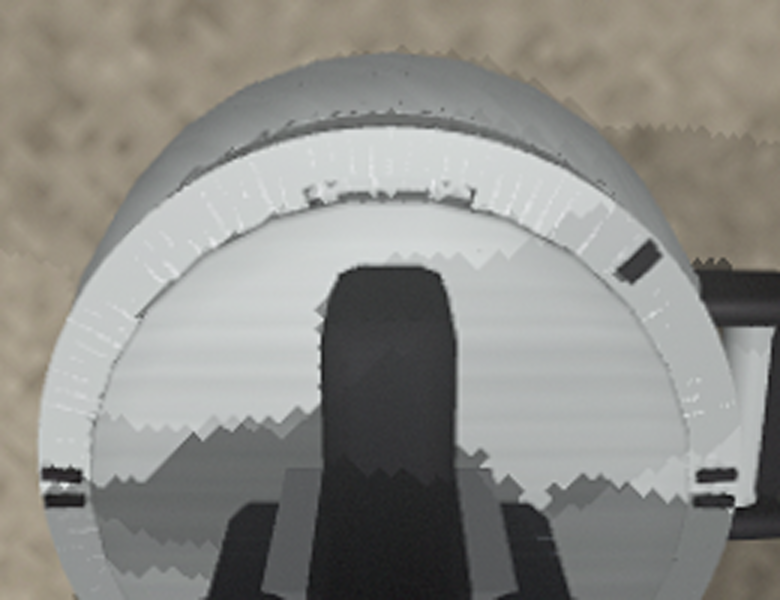

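View pics/s12c.png

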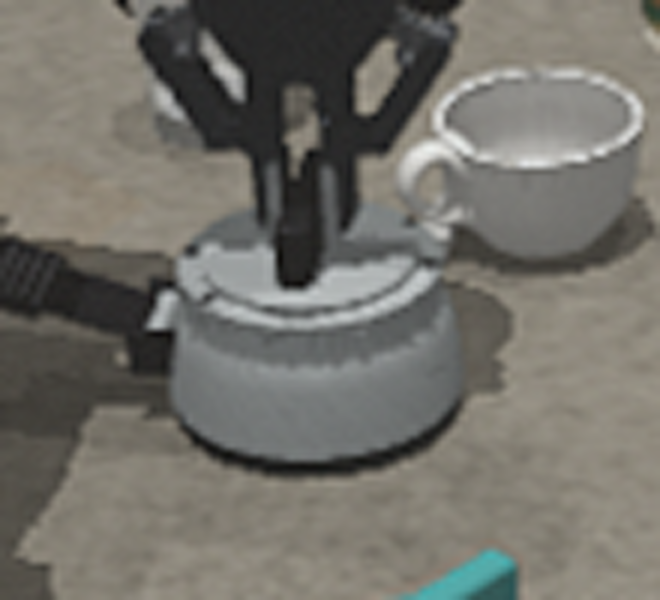

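jog_arm(translation=[[0.01,0,0],[0.02,0,0],[0.03,0,0],[0.04,0,0],[0.05,0,0],[0.05,0,0],[0.05,0,0],[0.05,0,0]], turn=[[0,0,4],[0,0,8],[0,0,12],[0,0,16],[0,0,20],[0,0,24],[0,0,28],[0,0,28]])

```text
clock: 12.3
tcp_pos: [536.8, 193.0, 56.8]
orientation: [-0.451, 3.106, 0.001]
wrist_force: [-0.5, 0.4, 4.5]
width: 14.4
```

```bash
python3 - <<'E'
from h import *
from bench import r
st=r.state();print(st["clock"],st["tcp_pos"],st["wrist_force"],st["moment"],st["width"],st["joint_pos"])
go(st,[536.5,192.8,57],-180.4)
E
```

```text
12.3 [536.7630013  192.98743852  56.81262388] [-0.48231546  0.40106866  4.53440061] [ 0.01072878  0.01160287 -0.04349164] 14.381407230630618 [ 6.29446936e-01  4.42637107e-01 -3.21471189e-01  8.14870881e-04
 -8.03848907e-01 -1.91275920e+00]
psi now -163.5 z [ 0.0026  0.0012 -1.    ] shift [ 0.03 -0.01 -0.02] turn [ 0.05  0.16 16.9 ]
```

jog_arm(translation=[[0.01,0,0],[0.02,0,0],[0.02,0,0],[0.02,0,0],[0.02,0,0],[0.02,0,0],[0.02,0,0]], turn=[[0,0,4],[0,0,8],[0,0,12],[0,0,15],[0,0,17],[0,0,17],[0,0,17]])

```text
clock: 13.0
tcp_pos: [536.6, 192.7, 56.8]
orientation: [0.012, 3.139, 0.002]
wrist_force: [1.8, -0.5, 5.1]
width: 15.0
```

```bash
python3 - <<'E'
from h import *
from bench import r
d=r.read_camera("wrist"); np.savez("w13.npz",**d); cv2.imwrite("pics/w13.png",d["frame"][...,::-1])
cv2.imwrite("pics/w13c.png",cv2.resize(d["frame"][130:330,190:450,::-1],None,fx=3,fy=3,interpolation=cv2.INTER_CUBIC))
d=r.read_camera("scene"); cv2.imwrite("pics/s13c.png",cv2.resize(d["frame"][180:300,170:350,::-1],None,fx=4,fy=4,interpolation=cv2.INTER_CUBIC))
st=r.state();print(st["clock"],st["tcp_pos"],st["wrist_force"],st["moment"],st["width"],abs(st["qd"]).max())
go(st,[536.5,192.8,57],-180.4)
E
```

```text
13.1 [536.60910143 192.72730684  56.78599936] [ 2.13596724 -0.21698222  5.83382673] [-0.187664   -0.52288641  0.11981704] 14.943131828063617 0.00287588674294456
psi now 179.58 z [ 0.0026  0.001  -1.    ] shift [ 0.01  0.01 -0.02] turn [ 0.06  0.15 -0.02]
```

View pics/w13c.png

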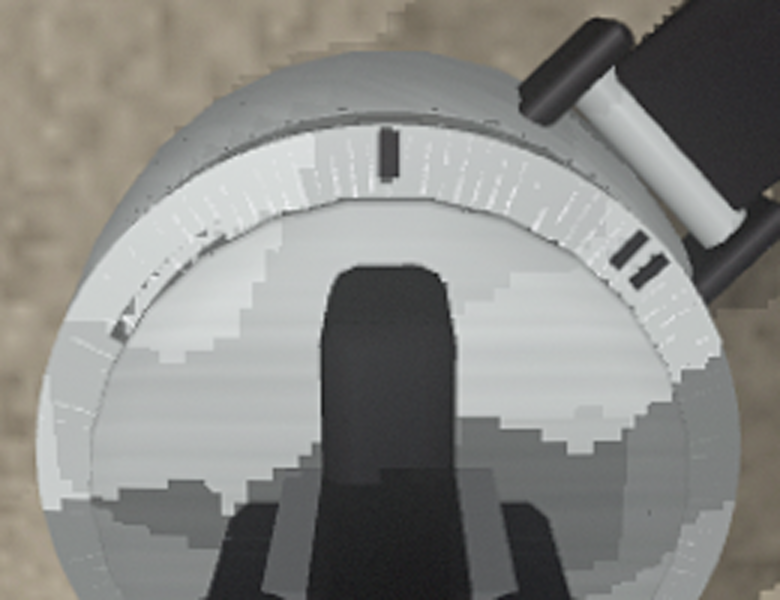

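View pics/s13c.png

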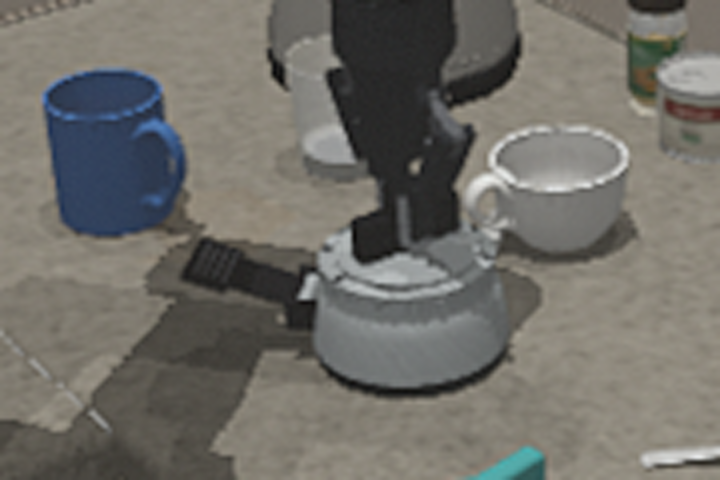

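The bar (centre column 390) points straight at the long tick at (389,155), and the flange is flush all round. The moment about z is 0.12 N·m, the arm is at rest, and the mug and cup are in place. I'm handing in.

```bash
python3 - <<'E'
from bench import r
print(r.finish_job())
st=r.state(); print(st["clock"],st["tcp_pos"],st["width"],st["moment"])
E
```

```text
the job is handed in; nothing more can be done
None
the job is handed in; nothing more can be done
```

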